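# Find the rocking lid on the juice cans and hold it home

### The arm

A 6-joint arm with a two-finger parallel gripper is mounted at the origin on the work surface. World frame = base frame: x ahead of the robot, y to its left, z up, the work surface at z = 0. Lengths are in m, angles in degrees, forces in N, time in s.
With the tool pointing down it reaches from about 0.4 to 0.925 m from the base axis. Payload 12.5 kg.
Tool frame: the origin (TCP) lies between the finger pads; the fingertips stand 25 mm ahead of it and the grasp point (between the pads) lies 6 mm ahead of it (manip.tip_reach is the distance from the TCP to the fingertips, in m); z points along the fingers, y is the direction in which the jaws open and shut (so a half turn about z gives the same grasp; the last joint's range is limited). The gripper opens to 95 mm and grips with 3 to 60 N. Pads are 20 mm wide; open, the fingers measure 119 mm over their backs; the gripper's body (75 mm by 180 mm) begins 59 mm behind the grasp point.
Start: joints at [65.684, 28.126, 89.318, -0, 62.55, -6.05], TCP at [0.196, 0.594, 0.24] pointing down, gripper open.
Joint ranges: [-177.58, 177.58], [-47.91, 125.51], [2.72, 160], [-65.01, 245.01], [3.68, 167.84], [-153.87, 153.87]. Speed limits (degrees/s): [127.2, 127.2, 159.86, 180, 180, 180].

### API

Orientations are given as a 3x3 rotation matrix whose columns are the frame's x, y, z axes.
In Python, from rig import readout, eyes, workorder, spotter, manip gives the robot as it stands. The module is installed in compiled form; this text tells all that it offers.
- The arm moves only by the tool carry_out, never from a script. Its arguments are lists of equal length, an entry for each row: "offset": the shift along the world's x, y, z in mm, a list of three; "angular": the turn, a rotation vector about the world's x, y, z in degrees, a list of three; "gripper": the finger opening in mm, from 0 to 95.1. A call has 1 to 5 rows; each row shifts and turns the pose as measured when the row begins; what a row does not reach is not made up. A row lasts 1/8 s, in which the tool goes at most 62.5 mm and 10.7 degrees, less where a joint would pass 70% of its speed; a pose out of reach is approached as far as the arm can. A call with a gripper value outside its range is refused whole. The fingers move at their own pace and stop on an object; "grip_force" is the grip in N (left out, the last holds). Time passes only in rows, so rows that do not move let the fingers close. It gives the time, the measured TCP pose, the force and the opening at its end, in the units of the state.
- readout.read_state(): the state, without advancing time (a new reading comes with each control period).
- eyes.capture(name): name is "side" or "top"; returns the picture (420x560x3 uint8, red, green, blue); there is no depth.
- eyes.get_calibration(name): a dict with "intrinsics" (3x3 intrinsics, pixels), "extrinsics" (4x4, takes a point from camera to world coordinates). Camera axes: x right, y up, looking along -z (the intrinsics and any distortion apply to the point x, -y, -z); pixel columns grow to the right and rows downward; lengths in m; the calibration is good to about 2 mm. A picture is of the moment at which its call begins. get_calibration takes no time and is no camera call.
- workorder.finish_job(): hands the job in, once; it reports no verdict.
Trained networks look in the newest picture that a camera, given by its name, has taken for a name from the list of things; names that differ only in an ending like _2 or _b are one class to them, and where a whole thing is asked for, a point or a joint stands for the part that bears it (a point fixed in the world has none). Each returns a list of dicts, best first, with "conf" (0 to 1); they miss things now and then, are a little off and sometimes report something else, mostly with a low value. They report only what shows in the picture. A call takes as long as a camera call.
- spotter.find_in(label, camera): "at" ([column, row] as shares, 0 to 1, of the picture: columns of its width, rows of its height, amid what is visible of it).
The state is a dict: "time": time; "qpos": joint angles; "joint_vel": joint speeds; "tau": joint torques, N m; "tool_pos": TCP position; "eef_rot": TCP orientation; "ft_force": force on the tool from outside, world axes, zero at the start; "ft_torque": the same for the moment, N m; "opening": opening from 0.0 (shut) to 1.0 (fully open).
Only numpy, scipy, OpenCV 4.12 (cv2) and the standard library are available. Lean on these libraries where they do the work, as an engineer would, in place of code of your own. Each camera call takes 0.05 s, during which the arm holds its last target. There are 200 camera calls.

### The job

One of the four juice cans on the table has a lid that is not seated: they look alike, but pressed lightly near the edge that lid rocks while the others stay firm. Feel the lids with your fingertips to find it, then press that lid fully home and finish while still holding it down, because trapped air pushes it up again. Use light pushes only, do not lift or shift any can, do not pull up any lid, and leave everything else on the table where it is.

Things in the scene. Friction and masses are not known exactly. Their poses are not given: they have to be found in the camera images.
- can_a: steel juice can, one of 4 alike, loose, full (1.5 to 2.4 kg), 120 mm across, mouth rim 150 mm up. Origin: centre of its underside; z up. Lid: flat plate 115 mm across, centred, with a knob in its middle (32 mm across, flat top 20 mm above the plate). Seated, plate top 156 mm and knob top 176 mm above the table; the unseated one is 3.5 mm higher, the gap hidden by its skirt
- can_b: steel juice can, one of 4 alike, loose, full (1.5 to 2.4 kg), 120 mm across, mouth rim 150 mm up. Origin: centre of its underside; z up. Lid: flat plate 115 mm across, centred, with a knob in its middle (32 mm across, flat top 20 mm above the plate). Seated, plate top 156 mm and knob top 176 mm above the table; the unseated one is 3.5 mm higher, the gap hidden by its skirt
- can_c: steel juice can, one of 4 alike, loose, full (1.5 to 2.4 kg), 120 mm across, mouth rim 150 mm up. Origin: centre of its underside; z up. Lid: flat plate 115 mm across, centred, with a knob in its middle (32 mm across, flat top 20 mm above the plate). Seated, plate top 156 mm and knob top 176 mm above the table; the unseated one is 3.5 mm higher, the gap hidden by its skirt
- can_d: steel juice can, one of 4 alike, loose, full (1.5 to 2.4 kg), 120 mm across, mouth rim 150 mm up. Origin: centre of its underside; z up. Lid: flat plate 115 mm across, centred, with a knob in its middle (32 mm across, flat top 20 mm above the plate). Seated, plate top 156 mm and knob top 176 mm above the table; the unseated one is 3.5 mm higher, the gap hidden by its skirt
- lid_a (a joint): lid of can_a: how far (m) its middle has gone down since the start; 0 at first for all 4, seated or not; negative: pulled up. Seated: stiff, under 0.001. Unseated: pressed on the plate 40 mm off the middle, that edge dips 3 mm under 2 N and springs back, the middle sinking only about 1 mm; pressed on the knob it goes straight down, 3 N per mm, home at 0.0035 (10 N), and rises if released
- lid_b (a joint): lid of can_b: how far (m) its middle has gone down since the start; 0 at first for all 4, seated or not; negative: pulled up. Seated: stiff, under 0.001. Unseated: pressed on the plate 40 mm off the middle, that edge dips 3 mm under 2 N and springs back, the middle sinking only about 1 mm; pressed on the knob it goes straight down, 3 N per mm, home at 0.0035 (10 N), and rises if released
- lid_c (a joint): lid of can_c: how far (m) its middle has gone down since the start; 0 at first for all 4, seated or not; negative: pulled up. Seated: stiff, under 0.001. Unseated: pressed on the plate 40 mm off the middle, that edge dips 3 mm under 2 N and springs back, the middle sinking only about 1 mm; pressed on the knob it goes straight down, 3 N per mm, home at 0.0035 (10 N), and rises if released
- lid_d (a joint): lid of can_d: how far (m) its middle has gone down since the start; 0 at first for all 4, seated or not; negative: pulled up. Seated: stiff, under 0.001. Unseated: pressed on the plate 40 mm off the middle, that edge dips 3 mm under 2 N and springs back, the middle sinking only about 1 mm; pressed on the knob it goes straight down, 3 N per mm, home at 0.0035 (10 N), and rises if released
- mug: white mug, 80 mm across, 92 mm high; a bystander. Origin: centre of its underside
- bottle: small amber bottle, 60 mm across, 150 mm high; a bystander. Origin: centre of its underside
- tape: roll of brown packing tape lying flat, 96 mm across, 24 mm high; a bystander. Origin: centre of its underside
- apple_1: apple, 74 mm across, 64 mm high without its stem; a bystander. Origin: centre of its underside
- apple_2: apple, 74 mm across, 64 mm high without its stem; a bystander. Origin: centre of its underside
- clamp: steel pipe clamp lying flat, 66 mm across with a wing screw at one side reaching 65 mm from the middle, 20 mm high; a bystander. Origin: centre of its underside
- refractometer: hand refractometer lying flat, 175 mm long along its own x, 38 mm high; a bystander. Origin: centre of its underside, 50 mm from the eyepiece end

How it is judged (in metres and radians):
At the end, for the whole second after the job is handed in: the lid that rocked is pressed home (down by at least 2.5 of its 3.5 mm) and the fingers are still pressing on it with at least 5 N, the can at rest (((value of joint lid_a above 0.0025 m and contact force between the fingers and can_a above 5 N and linear speed of can_a below 0.01 m/s) or (value of joint lid_b above 0.0025 m and contact force between the fingers and can_b above 5 N and linear speed of can_b below 0.01 m/s) or (value of joint lid_c above 0.0025 m and contact force between the fingers and can_c above 5 N and linear speed of can_c below 0.01 m/s) or (value of joint lid_d above 0.0025 m and contact force between the fingers and can_d above 5 N and linear speed of can_d below 0.01 m/s))); the arm keeps its last pose, push and grip.
It fails at once if a can is lifted, tipped or shifted by more than 30 mm (distance of any of can_a, can_b, can_c, can_d from where it was at the start of the episode above 0.03 m or height (world z) of any of can_a, can_b, can_c, can_d above 0.012 m or angle between any of can_a, can_b, can_c, can_d's own z axis and vertical above 0.2 rad).
It fails at once if a lid is pulled up by more than 4 mm (value of joint any of lid_a, lid_b, lid_c, lid_d below -0.004 m).
It fails at once if a can or its lid is pushed with more than 60 N (contact force between any of the arm, the fingers and can_a above 60 N or contact force between any of the arm, the fingers and can_b above 60 N or contact force between any of the arm, the fingers and can_c above 60 N or contact force between any of the arm, the fingers and can_d above 60 N).
It fails at once if a bystander is moved by more than 30 mm (distance of any of mug, bottle, tape, apple_1, apple_2, clamp, refractometer from where it was at the start of the episode above 0.03 m).
It also fails if it takes over 54 s, if anything falls off the work surface, if the arm or the gripper's body presses on something with over 40 N, if the wrist force passes 120 N, or if a joint passes its speed limit or range.

## Working session

There is one attempt and no reset: what is moved stays moved. The work goes in short steps, Python scripts to look and compute and a tool call to move; the robot and the scene stay as the last step left them, time stands still between calls to the robot, and variables do not carry over. Pictures are saved under pics/ and viewed, about 8 in all and at most 12, crops included, and the job is handed in when it is done.

Besides the shell and the picture viewer there is one more tool, called after "Call:" as name(argument=value, ...), one argument or row to a line, values as JSON. carry_out: Moves the arm, as the interface text tells. Its arguments: {"type":"object","properties":{"offset":{"type":"array"},"angular":{"type":"array"},"gripper":{"type":"array"},"grip_force":{"type":"number"}},"required":["offset","angular","gripper"]}

```bash
mkdir -p pics
cat > h.py <<'E'
import numpy as np, cv2
from rig import readout, eyes, workorder, spotter, manip
def pix2plane(name,uv,z):
    c=eyes.get_calibration(name);K=np.array(c["intrinsics"]);T=np.array(c["extrinsics"])
    d=np.linalg.inv(K)@np.array([uv[0],uv[1],1.]);d=T[:3,:3]@np.array([d[0],-d[1],-d[2]])
    o=T[:3,3];return o+d*(z-o[2])/d[2]
def proj(name,p):
    c=eyes.get_calibration(name);K=np.array(c["intrinsics"]);T=np.array(c["extrinsics"])
    q=np.linalg.inv(T)@np.append(p,1);v=K@np.array([q[0],-q[1],-q[2]]);return v[:2]/v[2]
E
python3 - <<'E'
from h import *
for n in("top","side"):
    im=eyes.capture(n);cv2.imwrite(f"pics/{n}1.png",im[:,:,::-1])
    c=eyes.get_calibration(n);print(n,c.keys(),np.round(c["intrinsics"],1).tolist(),np.round(c["extrinsics"],3).tolist())
for l in("can_a","mug","bottle"):
    for r in spotter.find_in(l,"top"):
        uv=np.array(r["at"])*[560,420];print(l,r["conf"],uv.round(1),pix2plane("top",uv,.16).round(3))
s=readout.read_state();print(s["time"],s["tool_pos"],s["eef_rot"],s["ft_force"],manip.tip_reach)
E
```

```text
top dict_keys(['intrinsics', 'extrinsics']) [[379.0, 0.0, 277.3], [0.0, 379.0, 203.2], [0.0, 0.0, 1.0]] [[0.023, 0.991, -0.133, 0.424], [-1.0, 0.024, 0.004, 0.023], [0.007, 0.133, 0.991, 1.041], [0.0, 0.0, 0.0, 1.0]]
side dict_keys(['intrinsics', 'extrinsics']) [[380.7, 0.0, 278.4], [0.0, 380.7, 207.2], [0.0, 0.0, 1.0]] [[-0.888, 0.311, -0.337, 0.252], [-0.459, -0.632, 0.625, 0.533], [-0.019, 0.71, 0.704, 0.685], [0.0, 0.0, 0.0, 1.0]]
can_a 0.97 [431.  232.8] [ 0.481 -0.34   0.16 ]
can_a 0.78 [344.  229.1] [ 0.485 -0.137  0.16 ]
can_a 0.72 [240.5 189.5] [0.572 0.107 0.16 ]
can_a 0.7 [141.5 206. ] [0.527 0.336 0.16 ]
mug 0.86 [272.7 277.4] [0.371 0.026 0.16 ]
mug 0.16 [352.4 226. ] [ 0.493 -0.157  0.16 ]
bottle 0.78 [370.6 146.2] [ 0.685 -0.201  0.16 ]
0.25 [0.19585537 0.59342547 0.2393715 ] [[-9.49597895e-01  3.13470576e-01 -1.88883890e-04]
 [ 3.13470631e-01  9.49597783e-01 -4.63715794e-04]
 [ 3.40024666e-05 -4.99553094e-04 -9.99999875e-01]] [-5.76672430e-05  2.59194069e-01  9.04530691e-02] 0.025
```

View pics/top1.png

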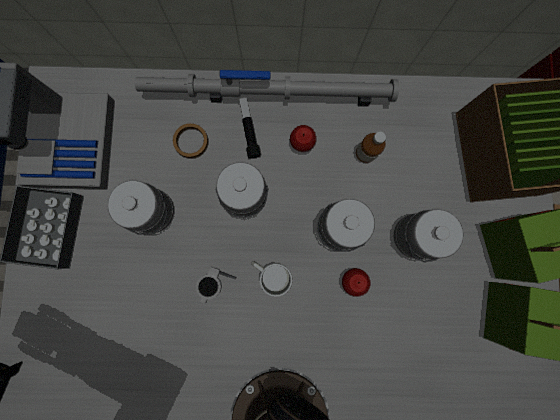

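View pics/side1.png

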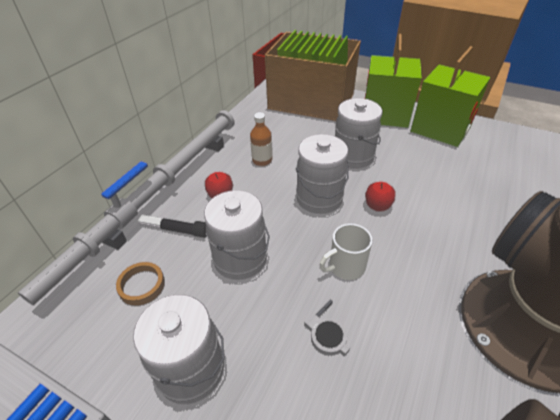

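The top view shows four cans with knobs near pixels (130,203), (239,185), (351,222) and (438,233). The mug is at (275,278), the bottle at (370,147), and the apples at (303,138) and (356,282). The side view agrees, and nothing stands above the cans along the way. I'll refine the knob positions next.

Run:
```python
from h import *
im=cv2.imread("pics/top1.png");g=cv2.cvtColor(im,6)
vis=[]
for k in [(130,203),(239,185),(351,222),(438,233)]:
    x0,y0=k[0]-40,k[1]-40
    S=4;c=cv2.resize(g[y0:y0+80,x0:x0+80],None,fx=S,fy=S,interpolation=cv2.INTER_CUBIC)
    out=[]
    for z,r in((.156,.0575),(.176,.016)):
        R=379*r/(1.041-z)*S
        # restrict the search
        h=cv2.HoughCircles(c,cv2.HOUGH_GRADIENT_ALT if 0 else cv2.HOUGH_GRADIENT,1,20,param1=60,param2=8,minRadius=int(R*.9),maxRadius=int(R*1.12))
        h=h[0]; d=np.hypot(h[:,0]-160,h[:,1]-160); h=h[d<30][:1]
        for a in h: cv2.circle(c,(int(a[0]),int(a[1])),int(a[2]),255,1);out.append(pix2plane("top",((a[0]+.5)/S+x0-.5,(a[1]+.5)/S+y0-.5),z).round(4).tolist())
    p=pix2plane("top",k,.176);print(k,p.round(3),out);vis.append(c)
cv2.imwrite("pics/c.png",cv2.resize(np.vstack([np.hstack(vis[:2]),np.hstack(vis[2:])]),(600,600)))
```

```text
(130, 203) [0.532 0.357 0.176] [[0.5298, 0.3595, 0.156], [0.5324, 0.3597, 0.176]]
(239, 185) [0.58  0.109 0.176] [[0.5813, 0.1084, 0.156], [0.5819, 0.1061, 0.176]]
(351, 222) [ 0.5   -0.151  0.176] [[0.4997, -0.1516, 0.156], [0.4997, -0.1488, 0.176]]
(438, 233) [ 0.48  -0.349  0.176] [[0.4765, -0.3556, 0.156], [0.4825, -0.3604, 0.176]]
```

View pics/c.png

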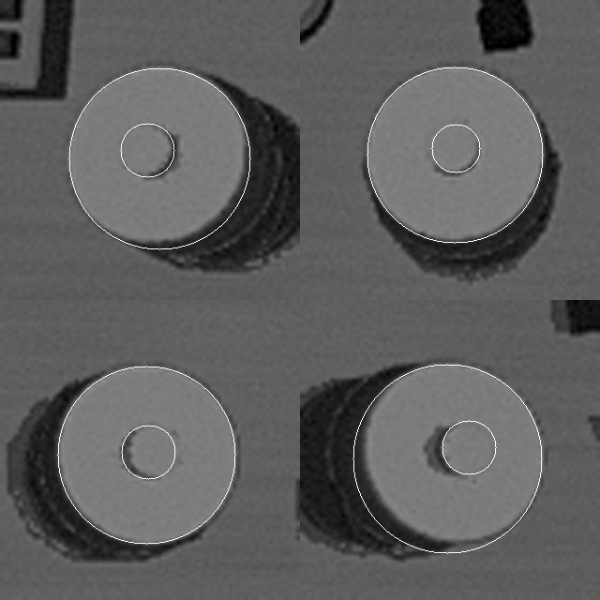

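Call:
carry_out(
  offset=[
    [0,0,0],
  ],
  angular=[
    [0,0,0],
  ],
  gripper=[0],
  grip_force=20,
)

```text
time: 0.38
tool_pos: [0.1958, 0.5934, 0.2393]
eef_rot: [[-0.95, 0.313, -0.0], [0.313, 0.95, -0.001], [0.0, -0.001, -1.0]]
ft_force: [-0.2, -0.7, -0.1]
opening: 0.943
```

The plate and knob circles fit well, except for can 4's plate circle, which I corrected by eye to about (0.481, -0.359). Now moving to can 1.

Call:
carry_out(
  offset=[
    [48,-34,0],
    [48,-34,0],
    [48,-34,0],
    [48,-34,0],
    [48,-34,0],
  ],
  angular=[
    [0,0,0],
    [0,0,0],
    [0,0,0],
    [0,0,0],
    [0,0,0],
  ],
  gripper=[0,0,0,0,0],
)

```text
time: 1.0
tool_pos: [0.4389, 0.4202, 0.2392]
eef_rot: [[-0.952, 0.307, 0.0], [0.307, 0.952, 0.0], [0.0, 0.0, -1.0]]
ft_force: [0.9, 1.6, 0.1]
opening: 0.427
```

Call:
carry_out(
  offset=[
    [45,-31,0],
    [45,-31,0],
    [0,0,-15],
    [0,0,-13],
    [0,0,0],
  ],
  angular=[
    [0,0,0],
    [0,0,0],
    [0,0,0],
    [0,0,0],
    [0,0,0],
  ],
  gripper=[0,0,0,0,0],
)

```text
time: 1.62
tool_pos: [0.5334, 0.3536, 0.2094]
eef_rot: [[-0.951, 0.31, -0.0], [0.31, 0.951, 0.0], [0.0, -0.0, -1.0]]
ft_force: [0.9, 0.0, 0.7]
opening: 0.006
```

Call:
carry_out(
  offset=[
    [-1,5,-1.5],
    [0,0,-1.5],
    [0,0,-1.5],
    [0,0,0],
  ],
  angular=[
    [0,0,0],
    [0,0,0],
    [0,0,0],
    [0,0,0],
  ],
  gripper=[0,0,0,0],
)

```text
time: 2.12
tool_pos: [0.5308, 0.3612, 0.2057]
eef_rot: [[-0.952, 0.307, 0.001], [0.307, 0.952, 0.001], [-0.0, 0.001, -1.0]]
ft_force: [0.4, 0.1, 0.0]
opening: 0.002
```

Call:
carry_out(
  offset=[
    [0,0,-1],
    [0,0,0],
  ],
  angular=[
    [0,0,0],
    [0,0,0],
  ],
  gripper=[0,0],
)

```text
time: 2.38
tool_pos: [0.5308, 0.3611, 0.2049]
eef_rot: [[-0.952, 0.307, 0.001], [0.307, 0.952, 0.001], [-0.001, 0.001, -1.0]]
ft_force: [-0.2, -0.2, 0.4]
opening: 0.007
```

Call:
carry_out(
  offset=[
    [0,0,-1],
    [0,0,0],
  ],
  angular=[
    [0,0,0],
    [0,0,0],
  ],
  gripper=[0,0],
)

```text
time: 2.62
tool_pos: [0.5309, 0.361, 0.2039]
eef_rot: [[-0.952, 0.307, 0.001], [0.307, 0.952, 0.001], [-0.001, 0.001, -1.0]]
ft_force: [-0.5, -0.4, 0.5]
opening: 0.006
```

Call:
carry_out(
  offset=[
    [0,0,-1],
    [0,0,0],
  ],
  angular=[
    [0,0,0],
    [0,0,0],
  ],
  gripper=[0,0],
)

```text
time: 2.88
tool_pos: [0.5309, 0.3609, 0.2028]
eef_rot: [[-0.952, 0.307, 0.001], [0.307, 0.952, 0.001], [-0.001, 0.001, -1.0]]
ft_force: [-1.2, 0.6, 0.4]
opening: -0.001
```

Call:
carry_out(
  offset=[
    [0,0,-1],
    [0,0,0],
  ],
  angular=[
    [0,0,0],
    [0,0,0],
  ],
  gripper=[0,0],
)

```text
time: 3.12
tool_pos: [0.531, 0.3609, 0.2017]
eef_rot: [[-0.952, 0.307, 0.001], [0.307, 0.952, 0.001], [-0.001, 0.001, -1.0]]
ft_force: [0.6, -0.2, -0.1]
opening: 0.006
```

Call:
carry_out(
  offset=[
    [0,0,-1],
    [0,0,0],
  ],
  angular=[
    [0,0,0],
    [0,0,0],
  ],
  gripper=[0,0],
)

```text
time: 3.38
tool_pos: [0.531, 0.361, 0.2012]
eef_rot: [[-0.952, 0.307, 0.002], [0.307, 0.952, 0.001], [-0.001, 0.002, -1.0]]
ft_force: [-1.7, -0.7, 1.8]
opening: 0.005
```

Call:
carry_out(
  offset=[
    [0,0,-1],
    [0,0,0],
  ],
  angular=[
    [0,0,0],
    [0,0,0],
  ],
  gripper=[0,0],
)

```text
time: 3.62
tool_pos: [0.531, 0.361, 0.2011]
eef_rot: [[-0.952, 0.307, 0.002], [0.307, 0.952, 0.002], [-0.002, 0.002, -1.0]]
ft_force: [-1.4, -1.1, 3.2]
opening: 0.009
```

Can 1 makes contact at the seated height (0.176) and is stiff. Moving to can 2.

Call:
carry_out(
  offset=[
    [0,0,30],
    [10,-51,4],
    [10,-51,0],
    [10,-51,0],
    [10,-51,0],
  ],
  angular=[
    [0,0,0],
    [0,0,0],
    [0,0,0],
    [0,0,0],
    [0,0,0],
  ],
  gripper=[0,0,0,0,0],
)

```text
time: 4.25
tool_pos: [0.5708, 0.1546, 0.2348]
eef_rot: [[-0.953, 0.302, 0.003], [0.302, 0.953, 0.002], [-0.002, 0.002, -1.0]]
ft_force: [0.5, 0.5, 0.1]
opening: 0.006
```

Call:
carry_out(
  offset=[
    [10,-50,0],
    [0,0,0],
    [0,0,0],
  ],
  angular=[
    [0,0,0],
    [0,0,0],
    [0,0,0],
  ],
  gripper=[0,0,0],
)

```text
time: 4.62
tool_pos: [0.5814, 0.1001, 0.2343]
eef_rot: [[-0.952, 0.306, 0.002], [0.306, 0.952, 0.001], [-0.002, 0.002, -1.0]]
ft_force: [-0.3, 0.3, -0.1]
opening: 0.003
```

Call:
carry_out(
  offset=[
    [0,7,-12],
    [0,0,-14],
    [0,0,-1],
    [0,0,0],
  ],
  angular=[
    [0,0,0],
    [0,0,0],
    [0,0,0],
    [0,0,0],
  ],
  gripper=[0,0,0,0],
)

```text
time: 5.12
tool_pos: [0.5805, 0.1109, 0.2044]
eef_rot: [[-0.953, 0.302, 0.001], [0.302, 0.953, 0.002], [-0.0, 0.002, -1.0]]
ft_force: [0.4, 0.3, -1.0]
opening: 0.006
```

Call:
carry_out(
  offset=[
    [0,0,-1],
    [0,0,-1],
    [0,0,0],
  ],
  angular=[
    [0,0,0],
    [0,0,0],
    [0,0,0],
  ],
  gripper=[0,0,0],
)

```text
time: 5.5
tool_pos: [0.5807, 0.111, 0.2028]
eef_rot: [[-0.953, 0.302, 0.002], [0.302, 0.953, 0.002], [-0.001, 0.002, -1.0]]
ft_force: [-0.8, -0.6, 0.2]
opening: 0.003
```

Call:
carry_out(
  offset=[
    [0,0,-1],
    [0,0,0],
  ],
  angular=[
    [0,0,0],
    [0,0,0],
  ],
  gripper=[0,0],
)

```text
time: 5.75
tool_pos: [0.5807, 0.1109, 0.202]
eef_rot: [[-0.953, 0.302, 0.002], [0.302, 0.953, 0.002], [-0.001, 0.002, -1.0]]
ft_force: [0.2, 0.3, 0.1]
opening: 0.007
```

Call:
carry_out(
  offset=[
    [0,0,-1],
    [0,0,0],
  ],
  angular=[
    [0,0,0],
    [0,0,0],
  ],
  gripper=[0,0],
)

```text
time: 6.0
tool_pos: [0.5808, 0.1109, 0.2012]
eef_rot: [[-0.953, 0.302, 0.003], [0.302, 0.953, 0.002], [-0.002, 0.002, -1.0]]
ft_force: [-0.4, -0.4, 1.3]
opening: 0.002
```

Can 2 is also at seated height, with no contact until 0.176. On to can 3.

Call:
carry_out(
  offset=[
    [0,0,30],
    [-16,-52,4],
    [-16,-52,0],
    [-16,-52,0],
    [-16,-52,0],
  ],
  angular=[
    [0,0,0],
    [0,0,0],
    [0,0,0],
    [0,0,0],
    [0,0,0],
  ],
  gripper=[0,0,0,0,0],
)

```text
time: 6.62
tool_pos: [0.5154, -0.0996, 0.2357]
eef_rot: [[-0.955, 0.296, 0.003], [0.296, 0.955, 0.001], [-0.003, 0.002, -1.0]]
ft_force: [0.9, 0.5, 0.2]
opening: 0.005
```

Call:
carry_out(
  offset=[
    [-16,-52,0],
    [0,0,0],
    [0,0,0],
  ],
  angular=[
    [0,0,0],
    [0,0,0],
    [0,0,0],
  ],
  gripper=[0,0,0],
)

```text
time: 7.0
tool_pos: [0.4978, -0.1558, 0.2358]
eef_rot: [[-0.954, 0.3, 0.004], [0.3, 0.954, 0.001], [-0.003, 0.002, -1.0]]
ft_force: [0.4, 0.8, -0.3]
opening: 0.005
```

Call:
carry_out(
  offset=[
    [2,5,-12],
    [0,0,-14],
    [0,0,-1],
    [0,0,0],
  ],
  angular=[
    [0,0,0],
    [0,0,0],
    [0,0,0],
    [0,0,0],
  ],
  gripper=[0,0,0,0],
)

```text
time: 7.5
tool_pos: [0.5006, -0.1472, 0.2061]
eef_rot: [[-0.955, 0.296, 0.002], [0.296, 0.955, 0.002], [-0.002, 0.002, -1.0]]
ft_force: [0.3, 0.7, -0.4]
opening: 0.003
```

Call:
carry_out(
  offset=[
    [0,0,-1],
    [0,0,-1],
    [0,0,0],
  ],
  angular=[
    [0,0,0],
    [0,0,0],
    [0,0,0],
  ],
  gripper=[0,0,0],
)

```text
time: 7.88
tool_pos: [0.5008, -0.1471, 0.2045]
eef_rot: [[-0.955, 0.296, 0.003], [0.296, 0.955, 0.002], [-0.002, 0.002, -1.0]]
ft_force: [-1.1, -0.9, 0.8]
opening: 0.007
```

Call:
carry_out(
  offset=[
    [0,0,-1],
    [0,0,0],
  ],
  angular=[
    [0,0,0],
    [0,0,0],
  ],
  gripper=[0,0],
)

```text
time: 8.12
tool_pos: [0.5008, -0.1472, 0.2039]
eef_rot: [[-0.955, 0.296, 0.003], [0.296, 0.955, 0.001], [-0.003, 0.002, -1.0]]
ft_force: [-0.6, 1.0, 2.8]
opening: 0.01
```

Call:
carry_out(
  offset=[
    [0,0,-1],
    [0,0,0],
  ],
  angular=[
    [0,0,0],
    [0,0,0],
  ],
  gripper=[0,0],
)

```text
time: 8.38
tool_pos: [0.5008, -0.1472, 0.2032]
eef_rot: [[-0.955, 0.296, 0.004], [0.296, 0.955, 0.001], [-0.003, 0.002, -1.0]]
ft_force: [-1.6, 1.1, 5.2]
opening: 0.005
```

Can 3 makes contact at 0.2045, about 3.3 mm higher than the others, and gives at about 3 N/mm. This is the loose lid, so I'm pressing it home.

Call:
carry_out(
  offset=[
    [0,0,-1.5],
    [0,0,-1.5],
    [0,0,-1.5],
  ],
  angular=[
    [0,0,0],
    [0,0,0],
    [0,0,0],
  ],
  gripper=[0,0,0],
)

```text
time: 8.75
tool_pos: [0.501, -0.1471, 0.2009]
eef_rot: [[-0.955, 0.296, 0.005], [0.296, 0.955, 0.001], [-0.005, 0.002, -1.0]]
ft_force: [-7.9, 2.9, 28.0]
opening: 0.007
```

Call:
carry_out(
  offset=[
    [0,0,-1.5],
    [0,0,-1.5],
  ],
  angular=[
    [0,0,0],
    [0,0,0],
  ],
  gripper=[0,0],
)

```text
time: 9.0
tool_pos: [0.5009, -0.1471, 0.201]
eef_rot: [[-0.955, 0.296, 0.007], [0.296, 0.955, -0.0], [-0.007, 0.002, -1.0]]
ft_force: [-6.9, 2.4, 20.2]
opening: 0.007
```

Run:
```python
from h import *
for i in range(12):
    im=eyes.capture("side")
    s=readout.read_state()
    if i%3==2: print(s["time"],np.round(s["tool_pos"],4),np.round(s["ft_force"],1))
cv2.imwrite("pics/side2.png",im[:,:,::-1])
```

```text
9.15 [ 0.5009 -0.1471  0.201 ] [-7.   1.8 21.5]
9.3 [ 0.5009 -0.1471  0.201 ] [-6.8  2.7 20.8]
9.45 [ 0.5009 -0.1471  0.201 ] [-6.6  3.5 22. ]
9.6 [ 0.5009 -0.1471  0.2009] [-7.3  3.5 21.8]
```

View pics/side2.png

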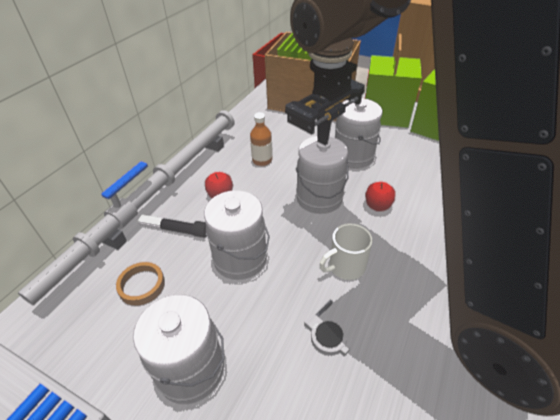

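The fingers are on the knob at about (323,142), and nothing else in view has moved. The force holds steady at about 21 N, with the height steady at 0.201. Handing in.

```bash
python3 -c "
from h import *
print(workorder.finish_job()); s=readout.read_state(); print(s['time'],s['tool_pos'],s['ft_force'])"
```

```text
the job is handed in; nothing more can be done
None
the job is handed in; nothing more can be done
```

I found the loose lid, pressed it home and handed the job in at about 9.6 s with the fingers still holding it down. It is on the can at about (0.50, -0.15), the third from the left in the top view. The camera networks can't tell the cans apart by letter.

- **Finding it:** I touched the knobs of three cans with closed fingertips instead of pressing the plate edges.
    - **Cans 1 and 2:** both made contact at the seated height of 176 mm. Can 1 was stiff. On can 2 I stopped at first touch, about 1 N.
    - **Can 3:** it made contact about 3.3 mm higher and gave at about 3 N/mm.
    - **Can 4:** I left it untouched, since only one lid was loose.
- **Last checks:** the fingertip height showed the knob at 176 mm, about 3.5 mm down. The upward force held at 21–22 N for 0.6 s, with about 7 N sideways. It peaked near 28 N while pressing. The final side picture showed nothing else moved.
- **Not checked:** no verdict is reported, and I could not read the state again after handing in.

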